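# Slide the tall flour jar into its sprung stand

### The job

Put the tall glass flour jar away in the steel jar stand: it is too wide to grip and its stopper sits loose, so keep it standing and slide it along the worktop, pushing low down, into the mouth of the stand and on between the two sprung rollers until they have closed behind it and it is pressed firmly home against the sprung pad at the back. Feel your way steadily, never pushing with more than 22 N, which is too much for the glass; do not let the jar tip, and leave the other things where they stand.

Things in the scene. Friction and masses are not known exactly. Their poses are not given: they have to be found in the camera images.
- jar: The tall round glass jar with a glass stopper, half full of flour: 92 mm in diameter, straight sides, 236 mm high with its stopper (188 mm to the shoulder), about 0.55 kg (0.44 to 0.69), wider than the gripper opens. Origin: centre of its underside; z up its axis.
- stand: Steel jar stand fixed to the worktop: two parallel rails 14 mm high, 12 mm wide, 206 mm long, 112 mm apart inside, front ends flared outwards over 35 mm more; open at the front, bare worktop between them. Origin: on the worktop midway between the rails where the flare ends (the mouth); x points along the rails into the stand, y to the side, z up. The clip unit is clamped across the rails.
- clip_mid (a point): Point of the stand on its middle line, 93 mm past the mouth, 46 mm up: the jar's axis when home if the clip unit were clamped at mid range. The unit is clamped up to 14 mm nearer or farther; this is not measured, only seen or felt. Its two sprung arms reach towards the mouth, each with an upright 14 mm roller (30 to 62 mm up, 54 mm gap at rest), 33 mm short of the jar's axis when home.
- pad_mid (a point): Point 46 mm beyond clip_mid: face of the clip unit's sprung rubber back pad (66 mm wide, 30 to 74 mm up), likewise up to 14 mm nearer or farther. Parting the rollers takes 7 to 14 N of push on the jar; it falls to nothing as they close behind the jar, then the pad meets it, gives up to 6 mm and stops hard: pressed home, about 13 to 18 N of push. Pushed over 75 mm up, the jar tips or jams.
- oil_bottle: Bystander: full glass bottle, 62 mm in diameter, 237 mm high; origin at the centre of its underside.
- pepper_mill: Bystander: dark wooden pepper mill, 58 mm in diameter, 150 mm high; origin at the centre of its underside.
- mug: Bystander: mug 82 mm in diameter, 98 mm high, with a handle; origin at its underside.

How it is judged (in metres and radians):
On the way, in this order (a step that is already met when the one before it is completed fails the run):
1. the jar stands lined up in the mouth of the stand (x of jar in the frame of stand between -0.045 and 0.062 m and y of jar in the frame of stand between -0.013 and 0.013 m and not (angle between jar's own z axis and vertical above 0.1 rad)), for 0.1 s.
2. the jar, past the rollers, is pressed home against the back pad (rollers and pad together bear on it with over 13 N) (x of jar in the frame of stand above 0.077 m and contact force between jar and stand above 13 N), for 0.05 s.
At the end, for the whole second after the job is handed in: The jar stands upright (within 3 degrees) and still on the worktop between the rails, within 10 mm of their middle line, more than 77 mm past the mouth, clipped: the rollers behind it and the pad in front of it together still bear on it with more than 9 N (contact force between jar and stand above 9 N and x of jar in the frame of stand above 0.077 m and y of jar in the frame of stand between -0.01 and 0.01 m and height (world z) of jar between -0.004 and 0.004 m and not (angle between jar's own z axis and vertical above 0.05 rad) and linear speed of jar below 0.01 m/s); the robot touches nothing.
It fails at once if the jar is tipped by more than 10 degrees (angle between jar's own z axis and vertical above 0.175 rad).
It fails at once if the jar is lifted off the worktop (height (world z) of jar above 0.02 m).
It fails at once if the robot pushes on the jar with more than 22 N (contact force between any of the fingers, the arm and jar above 22 N).
It fails at once if the robot pushes on the stand with more than 22 N (contact force between any of the fingers, the arm and stand above 22 N).
It fails at once if another thing is pushed out of its place (by more than 20 mm) (distance of any of oil_bottle, pepper_mill, mug from where it was at the start of the episode above 0.02 m).
It also fails if it takes over 67 s, if anything falls off the work surface, if the arm or the gripper's body presses on something with over 40 N, if the wrist force passes 120 N, or if a joint passes its speed limit or range.

### The arm

A 7-joint arm with a two-finger parallel gripper is mounted at the origin on a cart in front of the work surface, level with it; the furniture and walls round the work are solid. World frame = base frame: x ahead of the robot, y to its left, z up, the work surface at z = 0. Lengths are in mm, angles in rad, forces in N, time in s.
With the tool pointing down it reaches from about 425 to 950 mm from the base axis. Payload 4.7 kg.
Tool frame: the origin (TCP) lies between the finger pads; the fingertips stand 17 mm ahead of it and the grasp point (between the pads) lies 2 mm behind it (ctrl.finger_overhang is the distance from the TCP to the fingertips, in mm); z points along the fingers, y is the line along which they close (so a half turn about z gives the same grasp; the last joint's range is limited). The gripper opens to 87 mm and grips with 3 to 60 N. Pads are 19 mm wide; open, the fingers measure 117 mm over their backs; the gripper's body (75 mm by 190 mm) begins 51 mm behind the grasp point.
Start: joints at [-1.331, 0.469, -0.049, 1.532, 0.024, 1.141, -0.082], TCP at [179.221, 650.79, 239.573] pointing down, gripper open.
Joint ranges: [-2.59, 2.59], [-0.33, 1.99], [-1.39, 1.29], [0.1, 2.45], [-1.04, 4.18], [0.21, 1.99], [-2.66, 2.66]. Speed limits (rad/s): [2.57, 2.57, 3.14, 3.14, 3.14, 3.14, 3.14].

### API

Orientations are given as a unit quaternion [x, y, z, w].
In Python, from workcell import ctrl gives the robot as it stands. The module is installed in compiled form; this text tells all that it offers.
- The arm moves only by the shell command python3 -m handwheel 'ROWS'. ROWS is JSON, a list that holds one entry, the list of rows, each a list of 5 numbers: the shift along the world's x, y, z in units of 800 mm (1.0 is 800 mm), then the turn about the world's z in units of 1.5 rad (1.0 is 1.5 rad), then the opening in per cent of the stroke, from 0 (shut) to 100 (fully open). A call has 1 to 8 rows; each row shifts and turns the commanded pose from where the row before left it; what a row does not reach is not made up. A row lasts 1/8 s, in which the tool goes at most 62.5 mm and 10.7 degrees, less where a joint would pass 70% of its speed; a pose out of reach is approached as far as the arm can. A call with a number of a shift or a turn outside -1 to 1 is refused whole. A call with a gripper value outside its range is refused whole. The fingers move at their own pace and stop on an object; the grip force is fixed at half the most. Time passes only in rows, so rows that do not move let the fingers close. It gives the time, the measured TCP pose, the force, the opening and the grip force at its end, in the units of the state.
- ctrl.observe(): the state, without advancing time (a new reading comes with each control period).
- ctrl.capture(name): name is "side" or "top" or "wrist"; returns the picture (384x512x3 uint8, red, green, blue); there is no depth.
- ctrl.camera_info(name): a dict with "camera_matrix" (3x3 intrinsics, pixels), "extrinsics" (4x4, takes a point from world to camera coordinates). Camera axes: x right, y down, z forward; pixel columns grow to the right and rows downward; lengths in mm; the calibration is good to about 2 mm. The wrist camera is an equidistant fisheye: a pixel r from the principal point sees the ray r / f radians off the axis. A picture is of the moment at which its call begins: read the wrist's pose just before it. camera_info takes no time and is no camera call; for the wrist camera it gives the pose at the moment of the call.
- ctrl.close_job(): hands the job in; it is judged then, once.
Trained networks look in the newest picture that a camera, given by its name, has taken for a name from the list of things; names that differ only in an ending like _2 or _b are one class to them, and where a whole thing is asked for, a point or a joint stands for the part that bears it (a point fixed in the world has none). Each returns a list of dicts, best first, with "p" (0 to 1); they miss things now and then, are a little off and sometimes report something else, mostly with a low value. They report only what shows in the picture. A call takes as long as a camera call.
- ctrl.silhouettes(camera, query): "region" (384x512 bool, what is visible of it) and "pixel" ([column, row] in pixels, amid what is visible of it).
- ctrl.landmark_of(camera, query): "pixel" ([column, row] in pixels: a listed point, or the origin of a listed thing).
The state is a dict: "time_s": time; "q": joint angles; "joint_vel": joint speeds; "effort": joint torques, N m; "ee_pos": TCP position; "tcp_rot": TCP orientation; "contact_force": force on the tool from outside, world axes, zero at the start; "moment": the same for the moment, N m; "width": finger opening in mm; "finger_force": force on a finger pad.
Only numpy, scipy, OpenCV 4.12 (cv2) and the standard library are available. Lean on these libraries where they do the work, as an engineer would, in place of code of your own. Each camera call takes 0.05 s, during which the arm holds its last target. There are 200 camera calls.

## Working session

There is one attempt and no reset: what is moved stays moved. The work goes in short steps, Python scripts to look and compute and a shell command to move; the robot and the scene stay as the last step left them, time stands still between calls to the robot, and variables do not carry over. Pictures are saved under pics/ and viewed, at most 10 in all, crops included, and the job is handed in when it is done.

```bash
mkdir -p pics; cat > h.py <<'E'
import numpy as np,cv2
from workcell import ctrl
def ray(cam,px):
    i=ctrl.camera_info(cam);K=np.array(i["camera_matrix"]);E=np.array(i["extrinsics"])
    u=(px[0]-K[0,2])/K[0,0];v=(px[1]-K[1,2])/K[1,1]
    if cam=="wrist":
        r=np.hypot(u,v);s=np.sin(r)/r if r>1e-9 else 1;d=np.array([u*s,v*s,np.cos(r)])
    else:d=np.array([u,v,1.])
    R=E[:3,:3];return -R.T@E[:3,3],R.T@d
def atz(cam,px,z=0):
    o,d=ray(cam,px);return o+d*(z-o[2])/d[2]
def tri(a,b):
    A=[];y=[]
    for o,d in(a,b):
        d=d/np.linalg.norm(d);P=np.eye(3)-np.outer(d,d);A.append(P);y.append(P@o)
    return np.linalg.lstsq(np.vstack(A),np.hstack(y),rcond=None)[0]
def save(cam,n):
    im=ctrl.capture(cam);cv2.imwrite(f"pics/{n}.png",im[:,:,::-1]);return im
E
python3 - <<'E'
from h import *
np.set_printoptions(precision=1,suppress=True)
a=save("side","s0");b=save("top","t0");cv2.imwrite("pics/st.png",cv2.resize(np.hstack([a,b])[:,:,::-1],(800,300)))
for n,z in[("jar",0),("stand",0),("clip_mid",46),("pad_mid",46),("oil_bottle",0),("pepper_mill",0),("mug",0)]:
  for c in("side","top"):
    for r in ctrl.landmark_of(c,n)[:2]:print(n,c,r["p"],np.array(r["pixel"]),atz(c,r["pixel"],z))
for c in("side","top"):
    print(c,ray(c,(256,192)))
s=ctrl.observe();print(s["time_s"],s["ee_pos"],s["tcp_rot"],s["contact_force"],s["width"])
E
```

```text
jar side 0.62 [235.1 165.1] [535.1 175.4   0. ]
jar top 0.98 [165.6 199.6] [539.5 184.1   0. ]
stand side 0.59 [245.4 201.6] [526.8 -15.    0. ]
clip_mid side 0.79 [257.7 209.6] [ 536.8 -116.1   46. ]
clip_mid top 0.93 [271.5 198.5] [ 548.1 -111.5   46. ]
clip_mid top 0.43 [335.6 155.4] [ 678.1 -283.3   46. ]
pad_mid side 0.72 [268.9 218.1] [ 553.9 -153.4   46. ]
pad_mid top 0.72 [285.2 195.1] [ 559.3 -148.2   46. ]
oil_bottle side 0.81 [354.1 264.8] [ 700.9 -294.8    0. ]
oil_bottle top 0.97 [337.2 153.3] [ 698.4 -295.2    0. ]
oil_bottle top 0.74 [284.8 194.8] [ 569.6 -149.5    0. ]
pepper_mill side 0.8 [295.4 290.5] [ 560.9 -330.8    0. ]
pepper_mill top 0.85 [347.9 200.1] [ 563.1 -327.2    0. ]
pepper_mill top 0.18 [162.2 199. ] [540.8 193.8   0. ]
mug side 0.72 [220.4 284.3] [ 420.7 -278.5    0. ]
mug top 0.76 [330.7 250.2] [ 420.5 -281.2    0. ]
side (array([ 383.1, -818.8,  589.8]), array([ 0.2,  0.8, -0.6]))
top (array([ 299.7,  -81.1, 1304.8]), array([ 0.2,  0. , -1. ]))
0.8 [179.2 650.8 239.6] [0.1 1.  0.  0. ] [-0.3 -0.9 -0.1] 86.86584457984029
```

View pics/t0.png

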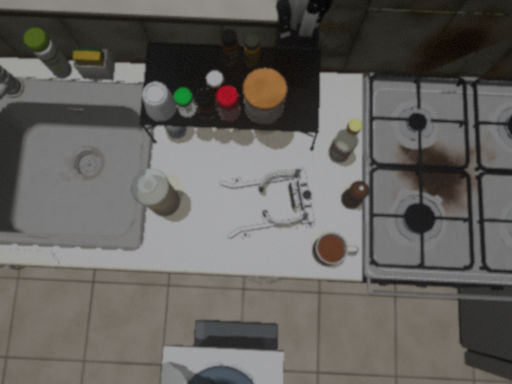

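View pics/s0.png

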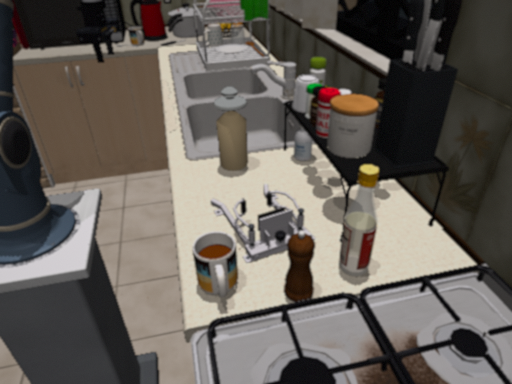

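The jar (top view base near (165,200)) stands left of the stand. The stand's flared mouth at columns 225–232 faces the jar, and the clip and pad are at columns 265–305. The mug, mill and oil bottle are beyond it. Next I'll zoom in on the stand to get its axis.

```bash
python3 - <<'E'
from h import *
np.set_printoptions(precision=1,suppress=True)
b=cv2.imread("pics/t0.png");a=cv2.imread("pics/s0.png")
A=cv2.resize(b[150:250,130:330],None,fx=4,fy=4,interpolation=cv2.INTER_CUBIC)
cv2.imwrite("pics/c0.png",A)
ctrl.capture("top");ctrl.capture("side")
for n in("jar","stand"):
  for c in("top","side"):
    r=ctrl.silhouettes(c,n)
    if r:
      m=r[0]["region"];ys,xs=np.nonzero(m);print(n,c,r[0]["p"],r[0]["pixel"],xs.min(),xs.max(),ys.min(),ys.max())
      if n=="stand" and c=="top":
        P=np.array([atz(c,(x,y),14)[:2] for x,y in zip(xs,ys)]);print(cv2.minAreaRect(P.astype(np.float32)))
L={}
for n in("jar","clip_mid","pad_mid","stand"):
  l=[ctrl.landmark_of(c,n) for c in("top","side")]
  if all(l):print(n,tri(ray("top",l[0][0]["pixel"]),ray("side",l[1][0]["pixel"])))
E
```

```text
jar top 0.64 [153.4, 191.5] 131 179 169 215
jar side 0.76 [233.1, 131.2] 213 247 87 170
stand top 0.77 [285.9, 196.3] 220 314 168 237
((543.6317138671875, -101.19358825683594), (173.9257049560547, 244.1285858154297), 11.831300735473633)
stand side 0.68 [267.8, 228.0] 210 309 185 261
jar [533.6 187.4  -1.7]
clip_mid [ 544.3 -112.4   55.2]
pad_mid [ 556.7 -146.9   42.4]
```

View pics/c0.png

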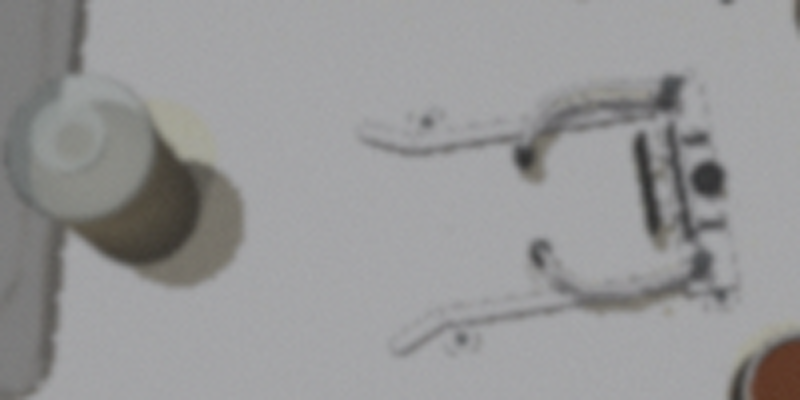

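The crop shows the rail corners at the mouth near (412,152) and (440,322), the roller tops near (524,157) and (541,250), and the pad face from (640,135) to (655,235). I'll convert these to world positions.

```bash
python3 - <<'E'
from h import *
np.set_printoptions(precision=1,suppress=True)
f=lambda x,y,z:atz("top",(130+(x+.5)/4-.5,150+(y+.5)/4-.5),z)[:2]
u=f(412,152,10);l=f(440,320,10);r1=f(524,157,62);r2=f(541,248,62);p1=f(640,135,74);p2=f(655,238,74)
le=f(715,292,14);l0=f(440,312,14);u1=f(412,146,14);u2=f(520,133,14)
print("mouth",u,l,(u+l)/2,np.linalg.norm(u-l));print("roll",r1,r2,(r1+r2)/2,np.linalg.norm(r1-r2));print("pad",p1,p2,(p1+p2)/2,np.linalg.norm(p1-p2))
for n,v in(("lrail",f(580,298,14)-f(440,318,14)),("urail",u2-u1),("mouthperp",np.array([(l-u)[1],-(l-u)[0]])),("rollperp",np.array([(r2-r1)[1],-(r2-r1)[0]])),("padperp",np.array([(p2-p1)[1],-(p2-p1)[0]])),("m-p",(p1+p2-u-l)/2),("m-r",(r1+r2-u-l)/2)):
  print(n,v,np.degrees(np.arctan2(v[0],-v[1])))
from scipy.spatial.transform import Rotation as R
s=ctrl.observe();print(R.from_quat(s["tcp_rot"]).as_matrix(),s["time_s"])
print(ctrl.camera_info("wrist")["extrinsics"])
E
```

```text
mouth [580.9  -2.3] [463.8 -28.4] [522.3 -15.3] 120.00644864080445
roll [569.9 -80.8] [508.5 -95. ] [539.2 -87.9] 62.94252386939189
pad [ 586.  -157.4] [ 516.9 -169.6] [ 551.5 -163.5] 70.25554127046637
lrail [ 18.5 -95.3] 10.973981267822065
urail [ 13.  -74.9] 9.849573870371941
mouthperp [-26.2 117.1] -167.39508113060333
rollperp [-14.2  61.3] -166.96093041297112
padperp [-12.3  69.2] -169.92621617297394
m-p [  29.1 -148.2] 11.118276257872417
m-r [ 16.9 -72.5] 13.087036707073478
[[-1.   0.3  0. ]
 [ 0.3  1.   0. ]
 [ 0.   0.  -1. ]] 1.5
[[   0.3    1.     0.  -675.5]
 [   0.9   -0.3    0.3  -35.7]
 [   0.3   -0.1   -1.   390.1]
 [   0.     0.     0.     1. ]]
```

```bash
python3 -m handwheel '[[[0.047,-0.045,0,-0.097,40],[0.047,-0.045,0,-0.097,40],[0.047,-0.045,0,-0.097,40],[0.047,-0.045,0,-0.097,40],[0.047,-0.045,0,-0.097,40],[0.047,-0.045,0,-0.097,40],[0.047,-0.045,0,-0.097,40],[0.047,-0.045,0,-0.097,40]]]' && python3 -m handwheel '[[[0.047,-0.045,0,-0.097,40],[0.047,-0.045,0,-0.097,40],[0,0,0,0,40],[0,0,0,0,40]]]'; python3 - <<'E'
from h import *
np.set_printoptions(precision=3,suppress=True)
from scipy.spatial.transform import Rotation as R
save("wrist","w0")
s=ctrl.observe();print(R.from_quat(s["tcp_rot"]).as_matrix(),s["time_s"],s["ee_pos"],s["q"],s["contact_force"])
for r in ctrl.landmark_of("wrist","jar"):print(r["p"],r["pixel"],atz("wrist",r["pixel"]))
for r in ctrl.landmark_of("wrist","stand"):print(r["p"],r["pixel"],atz("wrist",r["pixel"]))
for r in ctrl.landmark_of("wrist","clip_mid"):print(r["p"],r["pixel"],atz("wrist",r["pixel"],46))
E
```

```text
time_s: 2.5
ee_pos: [481.1, 361.7, 239.9]
tcp_rot: [0.658, 0.753, 0.0, -0.0]
contact_force: [-0.3, 1.0, 0.8]
width: 35.0
finger_force: 0.0
time_s: 3.0
ee_pos: [554.8, 291.3, 239.4]
tcp_rot: [0.759, 0.651, -0.0, -0.0]
contact_force: [-0.5, 0.2, 0.1]
width: 34.8
finger_force: 0.0
[[ 0.15   0.989 -0.001]
 [ 0.989 -0.15   0.001]
 [ 0.001 -0.001 -1.   ]] 3.05 [554.299 292.142 239.411] [-0.842  0.403  0.395  1.675 -0.171  1.098 -0.548] [-0.088  0.094 -0.008]
0.81 [250.3, 235.1] [540.615 194.646   0.   ]
```

View pics/w0.png

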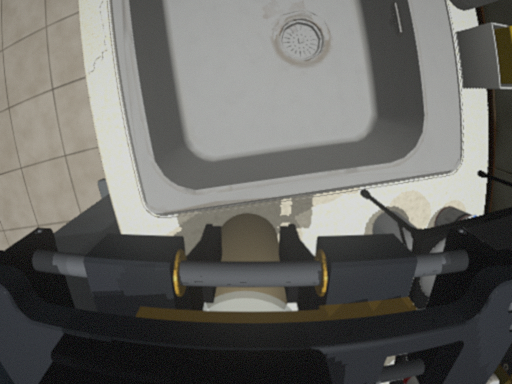

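The wrist camera sits on the side away from the jar. It shows the jar beyond the fingers at about (250,235), with the sink rim beside it. Next I'll descend behind the jar.

```bash
python3 -m handwheel '[[[0,0,-0.06,0,40],[0,0,-0.06,0,40],[0,0,-0.06,0,40],[0,0,-0.06,0,40],[0,0,-0.014,0,40],[0,0,-0.014,0,40],[0,0,0,0,40]]]'; python3 - <<'E'
from h import *
np.set_printoptions(precision=3,suppress=True)
a=save("side","s1");cv2.imwrite("pics/s1c.png",cv2.resize(a[60:220,150:350,::-1],None,fx=4,fy=3.75,interpolation=cv2.INTER_CUBIC)[:600])
for r in ctrl.landmark_of("side","jar"):print(r["p"],r["pixel"],atz("side",r["pixel"]))
save("top","t1")
for r in ctrl.landmark_of("top","jar"):print(r["p"],r["pixel"],atz("top",r["pixel"]))
E
```

```text
time_s: 4.08
ee_pos: [555.7, 291.3, 26.0]
tcp_rot: [0.759, 0.651, 0.001, 0.0]
contact_force: [-0.1, 0.1, 1.5]
width: 34.8
finger_force: 0.0
0.9 [233.7, 164.4] [531.766 180.555   0.   ]
0.87 [165.0, 199.2] [540.57  185.929   0.   ]
```

View pics/s1c.png

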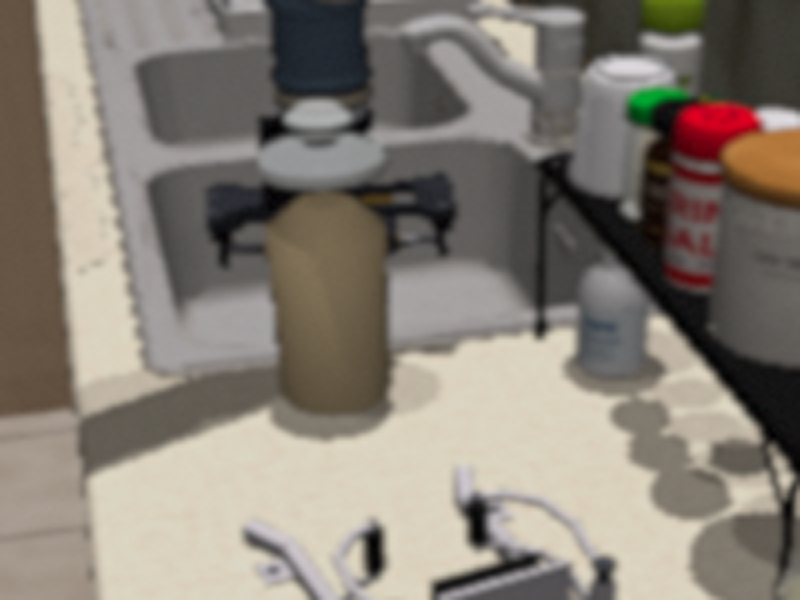

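```bash
python3 -m handwheel '[[[-0.0013,-0.009,0,0,40],[-0.0013,-0.009,0,0,40],[-0.0006,-0.004,0,0,40],[-0.0006,-0.004,0,0,40],[-0.0006,-0.004,0,0,40],[-0.0006,-0.004,0,0,40],[0,0,0,0,40]]]'; python3 -c "
from h import *
s=ctrl.observe();print(s['contact_force'],s['moment'],s['ee_pos'])"; python3 -m handwheel '[[[-0.0006,-0.004,0,0,40],[-0.0006,-0.004,0,0,40],[-0.0006,-0.004,0,0,40],[0,0,0,0,40]]]'; python3 -c "
from h import *
s=ctrl.observe();print(s['contact_force'],s['moment'],s['ee_pos'])"
```

```text
time_s: 5.15
ee_pos: [551.2, 263.5, 25.2]
tcp_rot: [0.759, 0.651, 0.0, 0.0]
contact_force: [0.6, 0.5, 0.4]
width: 34.5
finger_force: 0.0
[0.60916328 0.50608439 0.38564327] [ 0.00293232  0.04034606 -0.01246539] [551.23529765 263.51661442  25.21443019]
time_s: 5.65
ee_pos: [549.9, 254.0, 25.4]
tcp_rot: [0.759, 0.651, 0.0, -0.0]
contact_force: [-1.0, 4.2, 2.4]
width: 34.9
finger_force: 1.5
[-1.00556362  4.23832235  2.39655801] [ 0.30576085  0.19582958 -0.07913068] [549.88315836 254.01286625  25.42081102]
```

```bash
python3 - <<'E'
from h import *
np.set_printoptions(precision=3,suppress=True)
a=save("side","s2");b=save("top","t2");w=save("wrist","w2")
for c in("side","top"):
  for r in ctrl.landmark_of(c,"jar")[:1]:print(c,r["p"],r["pixel"],atz(c,r["pixel"]))
A=cv2.resize(a[70:180,180:300,::-1],(400,366),interpolation=cv2.INTER_CUBIC);B=cv2.resize(w[180:384,130:380,::-1],(400,366),interpolation=cv2.INTER_CUBIC)
cv2.imwrite("pics/c2.png",np.hstack([A,B]))
s=ctrl.observe();print(s['contact_force'],s['moment'],s['ee_pos'],s["finger_force"])
E
```

```text
side 0.84 [236.0, 165.0] [537.788 175.228   0.   ]
top 0.62 [168.5, 202.2] [532.51  175.385   0.   ]
[-0.149  4.263  2.503] [ 0.354  0.2   -0.125] [549.809 254.048  25.167] 1.4007231965661049
```

View pics/c2.png

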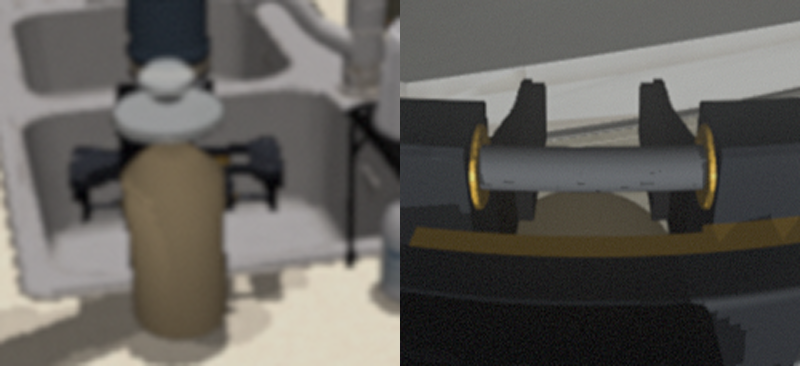

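The side and top crops show the jar moved a few mm. In the wrist crop, its base arc peaks near crop (590,192), well ahead of the fingertips. I'll locate the rear of the base from this.

```bash
python3 - <<'E'
from h import *
np.set_printoptions(precision=1,suppress=True)
f=lambda x,y:(130+(x-400)*.625,180+y*204/366)
for p in((590,191),(545,200),(640,207),(530,82),(655,82)):
  print(p,atz("wrist",f(*p),8 if p[1]<100 else 0))
print(ray("wrist",(256,192)))
from scipy.spatial.transform import Rotation as R
s=ctrl.observe()
# torque based: external wrench point check
w=cv2.imread("pics/w2.png");g=w[:,249].mean(1);print([(i,int(g[i])) for i in range(225,330,3)])
E
```

```text
(590, 191) [544.1 215.5   0. ]
(545, 200) [524.1 213.9   0. ]
(640, 207) [564.4 204.2   0. ]
(530, 82) [529.6 267.1   8. ]
(655, 82) [575.4 260.1   8. ]
(array([562.8, 331.7, 170. ]), array([-0. , -0.3, -1. ]))
[(225, 172), (228, 164), (231, 171), (234, 169), (237, 170), (240, 169), (243, 171), (246, 148), (249, 124), (252, 81), (255, 121), (258, 118), (261, 97), (264, 65), (267, 81), (270, 90), (273, 97), (276, 104), (279, 107), (282, 103), (285, 92), (288, 68), (291, 68), (294, 69), (297, 68), (300, 70), (303, 71), (306, 69), (309, 71), (312, 55), (315, 58), (318, 54), (321, 55), (324, 29), (327, 29)]
```

The only thing touching is the gripper body, at about 78 mm up. I'll back off, lower until the fingertips nearly graze the worktop (body edge at about 72 mm), and close the fingers.

```bash
python3 -m handwheel '[[[0.0008,0.006,0,0,5],[0,0,-0.004,0,5],[0,0,-0.003,0,5],[0,0,-0.0015,0,5],[0,0,0,0,5],[0,0,0,0,5]]]'; python3 -c "
from h import *
s=ctrl.observe();print(s['contact_force'],s['moment'],s['ee_pos'])"
```

```text
time_s: 6.65
ee_pos: [552.7, 259.2, 21.3]
tcp_rot: [0.759, 0.651, 0.002, 0.001]
contact_force: [-2.3, 0.4, 19.0]
width: 4.6
finger_force: 10.8
[-2.28975843  0.41073383 18.9541382 ] [-0.08387451  0.6705073  -0.0268141 ] [552.71819626 259.23961747  21.34550062]
```

```bash
python3 -m handwheel '[[[0,0,0.0085,0,5],[0,0,0,0,5],[-0.0006,-0.004,0,0,5],[-0.0006,-0.004,0,0,5],[-0.0006,-0.004,0,0,5],[-0.0006,-0.004,0,0,5],[0,0,0,0,5]]]'; python3 -c "
from h import *
s=ctrl.observe();print(s['contact_force'],s['moment'],s['ee_pos'],s['finger_force'])"
```

```text
time_s: 7.52
ee_pos: [548.3, 245.2, 25.0]
tcp_rot: [0.759, 0.651, -0.0, 0.0]
contact_force: [0.1, 1.4, -0.6]
width: 4.3
finger_force: 0.9
[ 0.1051995   1.43541692 -0.56406249] [ 0.17092652 -0.06654019  0.03479119] [548.25427586 245.21693119  24.99233072] 0.9336368227377534
```

```bash
python3 -m handwheel '[[[-0.0008,-0.005,0,0,5],[-0.0008,-0.005,0,0,5],[-0.0008,-0.005,0,0,5],[-0.0008,-0.005,0,0,5],[-0.0008,-0.005,0,0,5],[-0.0008,-0.005,0,0,5],[-0.0008,-0.005,0,0,5],[0,0,0,0,5]]]'; cat > look.py <<'E'
from h import *
np.set_printoptions(precision=2,suppress=True)
s=ctrl.observe();print("F",np.array(s['contact_force']),"M",np.array(s['moment']),s['finger_force'],s["time_s"])
x=np.array(s["ee_pos"]);print("tcp",x)
d=np.array([.196,-.981]);n=np.array([.981,.196]);m=np.array([523.5,-15.3])
for c in("side","top"):
  ctrl.capture(c)
  for r in ctrl.landmark_of(c,"jar")[:1]:
    p=atz(c,r["pixel"])[:2];print(c,r["p"],p,"s,lat",(p-m)@d,(p-m)@n,"dist",np.linalg.norm(p-x[:2]))
  r=ctrl.silhouettes(c,"jar")
  if r and c=="top":
    # model fit: circle tops at z=0 & 188
    ys,xs=np.nonzero(r[0]["region"]);i=ctrl.camera_info(c);K=np.array(i["camera_matrix"]);E=np.array(i["extrinsics"])
    t=np.linspace(0,2*np.pi,40)
    def mask(p):
      P=[(p[0]+46*np.cos(a),p[1]+46*np.sin(a),z) for a in t for z in(0,188)]
      q=(E[:3,:3]@np.array(P).T).T+E[:3,3];q=(K@q.T).T;q=q[:,:2]/q[:,2:]
      M=np.zeros((384,512),np.uint8);cv2.fillConvexPoly(M,cv2.convexHull((q*16).astype(np.int32)),1,shift=4);return M.astype(bool)
    R=r[0]["region"];best=max(((( mask((p[0]+a,p[1]+b))&R).sum()/(mask((p[0]+a,p[1]+b))|R).sum(),p[0]+a,p[1]+b) for a in range(-16,17,2) for b in range(-16,17,2)))
    q=np.array(best[1:]);print("fit",best,"s,lat",(q-m)@d,(q-m)@n,"dist",np.linalg.norm(q-x[:2]))
E
python3 look.py
```

```text
time_s: 8.52
ee_pos: [543.8, 217.1, 25.0]
tcp_rot: [0.759, 0.651, -0.0, 0.0]
contact_force: [0.6, 2.4, -1.6]
width: 4.4
finger_force: 0.8
F [ 0.56  2.41 -1.58] M [ 0.14 -0.03 -0.04] 0.8262829296290874 8.525
tcp [543.83 217.15  25.05]
side 0.71 [529.36 130.4 ] s,lat -141.78809506589977 34.30375881214135 dist 87.94136578496573
fit (np.float64(0.8690546095126248), np.float64(533.356969896185), np.float64(132.40444563257086)) s,lat -142.96609506589976 38.619758812141356 dist 85.38688478260043
```

```bash
python3 -m handwheel '[[[0.0006,0.004,0,0,5],[0,0,-0.003,0,5],[0,0,-0.002,0,5],[0,0,-0.001,0,5],[0,0,0,0,5],[0,0,0,0,5]]]'
```

```text
time_s: 9.57
ee_pos: [544.5, 221.2, 20.4]
tcp_rot: [0.759, 0.651, 0.0, 0.0]
contact_force: [0.3, 0.3, -0.1]
width: 4.4
finger_force: 0.0
```

```bash
python3 -m handwheel '[[[0.0044,0.001,-0.0018,-0.025,5],[0.0044,0,0,-0.026,5],[0,0,0,0,5]]]' && python3 -m handwheel '[[[-0.0007,-0.003,0,0,5],[-0.0007,-0.003,0,0,5],[-0.0011,-0.0049,0,0,5],[-0.0011,-0.0049,0,0,5],[-0.0011,-0.0049,0,0,5],[-0.0011,-0.0049,0,0,5],[-0.0011,-0.0049,0,0,5],[-0.0011,-0.0049,0,0,5]]]' ; python3 -m handwheel '[[[-0.0011,-0.0049,0,0,5],[-0.0011,-0.0049,0,0,5],[-0.0011,-0.0049,0,0,5],[-0.0011,-0.0049,0,0,5],[0,0,0,0,5]]]'; python3 look.py
```

```text
time_s: 9.95
ee_pos: [552.0, 221.9, 18.9]
tcp_rot: [0.784, 0.621, 0.0, 0.0]
contact_force: [-0.2, -0.7, 0.5]
width: 4.4
finger_force: 0.0
time_s: 10.95
ee_pos: [545.2, 193.5, 19.0]
tcp_rot: [0.783, 0.622, 0.0, 0.0]
contact_force: [1.0, 3.5, 1.5]
width: 4.2
finger_force: 1.5
time_s: 11.58
ee_pos: [541.4, 177.1, 18.8]
tcp_rot: [0.784, 0.621, -0.0, 0.0]
contact_force: [-0.1, 1.3, 0.5]
width: 4.0
finger_force: 0.5
F [-0.06  1.35  0.49] M [ 0.07 -0.06  0.02] 0.5226112296804786 11.575
tcp [541.38 177.13  18.8 ]
side 0.56 [515.13  94.39] s,lat -109.24941383080606 13.29385036332265 dist 86.80110314676638
top 0.79 [530.61  91.83] s,lat -103.70446632275544 27.972094126629198 dist 85.9756121010307
fit (np.float64(0.8534063260340633), np.float64(522.6090252263623), np.float64(93.83336928350913)) s,lat -107.23446632275544 20.5160941266292 dist 85.38740973529617
```

```bash
python3 -m handwheel '[[[-0.0011,-0.0049,0,0,5],[-0.0011,-0.0049,0,0,5],[-0.0011,-0.0049,0,0,5],[-0.0011,-0.0049,0,0,5],[-0.0011,-0.0049,0,0,5],[-0.0011,-0.0049,0,0,5]]]' ; python3 -m handwheel '[[[-0.0011,-0.0049,0,0,5],[-0.0011,-0.0049,0,0,5],[-0.0011,-0.0049,0,0,5],[-0.0011,-0.0049,0,0,5],[-0.0011,-0.0049,0,0,5],[0,0,0,0,5]]]'; python3 look.py; python3 - <<'E'
from h import *
b=save("top","t3");cv2.imwrite("pics/c3.png",cv2.resize(b[150:250,170:330,::-1],None,fx=5,fy=5,interpolation=cv2.INTER_CUBIC))
E
```

```text
time_s: 12.62
ee_pos: [536.2, 154.2, 18.9]
tcp_rot: [0.783, 0.621, 0.0, -0.0]
contact_force: [0.5, 2.5, 1.4]
width: 4.5
finger_force: 1.5
time_s: 13.38
ee_pos: [531.7, 134.1, 18.8]
tcp_rot: [0.784, 0.621, -0.0, 0.0]
contact_force: [1.4, 1.0, -1.0]
width: 4.3
finger_force: 0.7
F [ 1.38  1.03 -0.98] M [ 0.13 -0.05  0.02] 0.696760481223464 13.375
tcp [531.7  134.07  18.84]
side 0.67 [ 697.07 -299.22] s,lat 312.54636443207573 114.6244633442297 dist 463.776700849267
top 0.61 [522.66  56.49] s,lat -70.59427406541568 13.248061895231256 dist 78.10371234921391
fit (np.float64(0.9263224181360201), np.float64(514.6605232758151), np.float64(52.49381919212583)) s,lat -68.23827406541568 4.616061895231256 dist 83.33981310234805
```

View pics/c3.png

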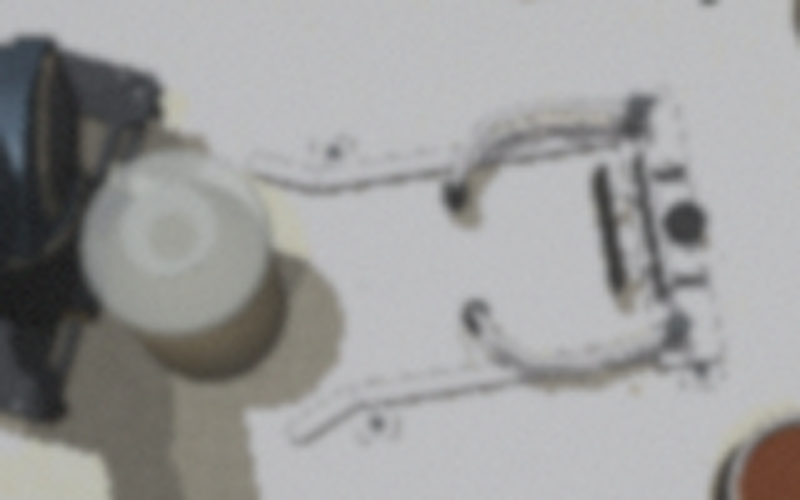

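The jar stands upright just ahead of the mouth. Its base centre is near crop (203,297) and the mouth corners are near (320,189) and (360,403). I'll compute the offset from these.

```bash
python3 - <<'E'
from h import *
np.set_printoptions(precision=1,suppress=True)
f=lambda x,y,z:atz("top",(170+(x+.5)/5-.5,150+(y+.5)/5-.5),z)[:2]
print("bottom pt",f(207,382,0),"right pt",f(287,300,0))
for z in(0,14):
  u=f(320,189,z);l=f(360,403,z);print(z,u,l,(u+l)/2,np.linalg.norm(u-l))
r1=f(456,192,62);r2=f(476,315,62);print((r1+r2)/2,r1,r2)
for u,v in(((320,189),(440,170)),((360,403),(520,378))):
  w=f(*v,5)-f(*u,5);print(w,np.degrees(np.arctan2(w[0],-w[1])))
p=(f(603,170,74)+f(620,292,74))/2;print("pad",p)
E
```

```text
bottom pt [471.3  51.9] right pt [519.5  10.4]
0 [583.9  -4.4] [463.7 -33.6] [523.8 -19. ] 123.64147741807926
14 [580.8  -5.2] [462.  -34.1] [521.4 -19.6] 122.31480548137557
[539.1 -88. ] [572.3 -81.1] [505.9 -94.9]
[ 14.3 -66.9] 12.033309206753497
[ 18.2 -87.7] 11.724342502029975
pad [ 552.7 -164.5]
```

```bash
python3 -m handwheel '[[[-0.0011,-0.0049,0,0,5],[-0.0011,-0.0049,0,0,5],[-0.0011,-0.0049,0,0,5],[0,0,0,0,5]]]'; python3 -m handwheel '[[[0.003,0.0125,0,0,5],[0.003,0.0125,0,0,5],[-0.016,0,0,0.097,5],[-0.016,0,0,0.097,5],[-0.016,-0.005,0,0.097,5],[0,-0.011,0,0,5],[0,0,0,0,5]]]'; python3 look.py
```

```text
time_s: 14.22
ee_pos: [529.1, 122.4, 18.9]
tcp_rot: [0.784, 0.621, -0.0, 0.0]
contact_force: [0.1, 2.9, -0.6]
width: 4.5
finger_force: 0.7
time_s: 15.1
ee_pos: [496.5, 129.5, 19.0]
tcp_rot: [0.632, 0.775, 0.0, 0.0]
contact_force: [0.5, 0.0, -0.4]
width: 4.4
finger_force: 0.0
F [ 0.51  0.02 -0.44] M [-0.06  0.01  0.01] 0.0 15.1
tcp [496.53 129.49  19.03]
side 0.96 [506.49  35.03] s,lat -52.71069215067141 -6.817319356659254 dist 94.97958315485634
top 0.69 [517.1   48.27] s,lat -63.62055004491418 6.181355570902771 dist 83.77922248715564
fit (np.float64(0.9040307101727447), np.float64(509.09925538481843), np.float64(40.27390835916269)) s,lat -57.34055004491418 -3.2346444290972287 dist 90.09639769216946
```

```bash
python3 -m handwheel '[[[0.001,-0.0049,0,0,5],[0.001,-0.0049,0,0,5],[0.001,-0.0049,0,0,5],[0.001,-0.0049,0,0,5],[0.001,-0.0049,0,0,5],[0.001,-0.0049,0,0,5],[0.001,-0.0049,0,0,5],[0.001,-0.0049,0,0,5]]]' ; python3 -m handwheel '[[[0.001,-0.0049,0,0,5],[0.001,-0.0049,0,0,5],[0.001,-0.0049,0,0,5],[0.001,-0.0049,0,0,5],[0,0,0,0,5]]]'; python3 look.py
```

```text
time_s: 16.4
ee_pos: [502.1, 98.7, 18.9]
tcp_rot: [0.63, 0.776, 0.0, -0.0]
contact_force: [-0.1, 2.8, 0.2]
width: 4.4
finger_force: 1.6
time_s: 17.02
ee_pos: [505.4, 82.5, 18.9]
tcp_rot: [0.631, 0.776, -0.0, 0.0]
contact_force: [-0.8, 1.0, 0.0]
width: 4.0
finger_force: 0.5
F [-0.75  1.01  0.02] M [ 0.09  0.06 -0.01] 0.46700390987098217 17.025
tcp [505.42  82.54  18.86]
side 0.86 [518.79   7.16] s,lat -22.960566017912814 -0.2196858491753245 dist 76.55619090936821
top 0.63 [531.23  -2.39] s,lat -11.15198911932459 10.114361844894034 dist 88.76680382236626
fit (np.float64(0.8704663212435233), np.float64(523.230392587413), np.float64(1.612483248172822)) s,lat -16.64398911932459 3.0503618448940335 dist 82.86800067378181
```

```bash
python3 -m handwheel '[[[0.0009,-0.0049,0,0,5],[0.0009,-0.0049,0,0,5],[0.0009,-0.0049,0,0,5],[0.0009,-0.0049,0,0,5],[0.0009,-0.0049,0,0,5],[0.0009,-0.0049,0,0,5],[0,0,0,0,5]]]' ; python3 -m handwheel '[[[0.001,-0.0049,0,0,5],[0.001,-0.0049,0,0,5],[0.001,-0.0049,0,0,5],[0,0,0,0,5]]]'; python3 look.py
```

```text
time_s: 18.2
ee_pos: [509.7, 59.0, 18.9]
tcp_rot: [0.631, 0.776, -0.0, 0.0]
contact_force: [-0.1, 2.3, -0.3]
width: 4.4
finger_force: 0.5
time_s: 18.7
ee_pos: [512.1, 47.2, 18.8]
tcp_rot: [0.631, 0.776, -0.0, 0.0]
contact_force: [-1.2, 1.7, -0.1]
width: 4.2
finger_force: 0.4
F [-1.18  1.69 -0.1 ] M [ 0.1   0.07 -0.01] 0.3904534812318161 18.7
tcp [512.1   47.17  18.84]
side 0.59 [524.73 -27.55] s,lat 12.258184586695103 -1.1940853945874474 dist 75.78309879632344
top 0.97 [535.3 -38.9] s,lat 25.462816288800013 6.9461296583620395 dist 89.14319198044262
fit (np.float64(0.8907672301690507), np.float64(531.2956999286134), np.float64(-36.899244753100696)) s,lat 22.716816288800015 3.414129658362039 dist 86.23610094543467
```

```bash
for i in 1; do python3 -m handwheel '[[[0.0005,-0.0025,0,0,5],[0.0005,-0.0025,0,0,5],[0.0005,-0.0025,0,0,5],[0.0005,-0.0025,0,0,5]]]'|grep -E 'ee_pos|contact'; done; python3 -m handwheel '[[[0.0005,-0.0025,0,0,5],[0.0005,-0.0025,0,0,5]]]'|grep -E 'ee_pos|contact'; python3 -m handwheel '[[[0.0005,-0.0025,0,0,5],[0.0005,-0.0025,0,0,5]]]'|grep -E 'ee_pos|contact'
```

```text
ee_pos: [513.7, 40.0, 19.0]
contact_force: [-1.1, 2.9, -0.1]
ee_pos: [514.6, 36.1, 19.0]
contact_force: [-1.0, 6.2, 3.0]
ee_pos: [515.7, 33.8, 19.3]
contact_force: [-1.1, 10.3, 4.6]
```

```bash
python3 -m handwheel '[[[0.0004,-0.002,0,0,5],[0.0004,-0.002,0,0,5]]]'|grep -E 'ee_pos|contact'; python3 -c "
from h import *
s=ctrl.observe();print(s['tcp_rot'],s['moment'])"; python3 look.py
```

```text
ee_pos: [516.1, 32.1, 19.4]
contact_force: [-2.8, 11.9, 5.3]
[ 0.62910208  0.77732074  0.00143878 -0.00098704] [ 1.32788327  0.36613065 -0.00263771]
F [-2.82 11.85  5.3 ] M [ 1.33  0.37 -0.  ] 5.537002980709076 20.25
tcp [516.07  32.09  19.41]
side 0.67 [536.38 -46.14] s,lat 32.77982142958291 6.591745077537921 dist 80.82286123536545
top 0.65 [538.01 -47.73] s,lat 34.66061158470608 7.876113841284682 dist 82.78120904158291
fit (np.float64(0.8868660598179454), np.float64(534.0086743089646), np.float64(-53.73314110106934)) s,lat 39.76261158470608 2.7761138412846824 dist 87.67569540183578
```

```bash
python3 -m handwheel '[[[0.0004,-0.002,0,0,5],[0.0004,-0.002,0,0,5]]]'|grep -E 'ee_pos|contact'; python3 -m handwheel '[[[0.0004,-0.002,0,0,5]]]'|grep -E 'ee_pos|contact';python3 -m handwheel '[[[0.0004,-0.002,0,0,5]]]'|grep -E 'ee_pos|contact'
```

```text
ee_pos: [516.7, 29.4, 19.5]
contact_force: [-1.5, 11.7, 6.7]
ee_pos: [517.0, 27.9, 19.5]
contact_force: [-3.1, 12.0, 5.5]
ee_pos: [517.4, 26.4, 19.5]
contact_force: [-1.8, 12.6, 6.8]
```

```bash
python3 -m handwheel '[[[0.0004,-0.002,0,0,5],[0.0004,-0.002,0,0,5]]]'|grep -E 'ee_pos|contact'; python3 -m handwheel '[[[0.0004,-0.002,0,0,5]]]'|grep -E 'ee_pos|contact';python3 - <<'E'
from h import *
a=save("side","s4");b=save("top","t4")
A=cv2.resize(a[70:230,190:310,::-1],(400,533),interpolation=cv2.INTER_CUBIC);B=cv2.resize(b[140:260,215:305,::-1],(400,533),interpolation=cv2.INTER_CUBIC)
cv2.imwrite("pics/c4.png",np.hstack([A,B]))
E
```

```text
ee_pos: [518.0, 23.0, 19.5]
contact_force: [-1.6, 10.6, 6.7]
ee_pos: [518.3, 21.2, 19.5]
contact_force: [-1.0, 11.0, 6.3]
```

View pics/c4.png

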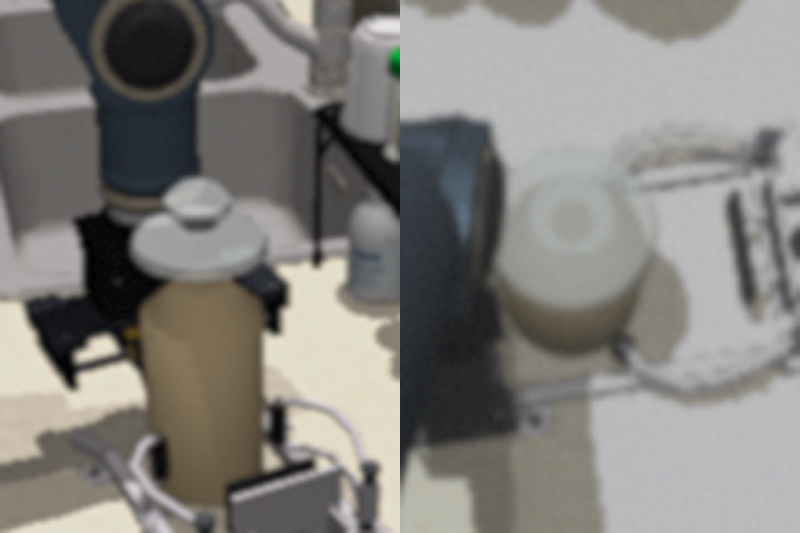

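The jar is now between the rollers, which sit beside it near side crop (155,455) and (277,425). I'll check its tilt by triangulating the stopper at side crop (200,190) and top crop (575,222).

```bash
python3 - <<'E'
from h import *
np.set_printoptions(precision=1,suppress=True)
t=tri(ray("side",(190+200*.3,70+188*.3)),ray("top",(215+175*.225,140+222*.225)))
print("knob",t, atz("top",(215+175*.225,140+222*.225),233),atz("side",(250,70+188*.3),233))
print("base lowest pt",atz("top",(215+167*.225,140+354*.225),0))
s=ctrl.observe();x=np.array(s["ee_pos"])[:2];print("exp upright",x+83.5*np.array([.204,-.979]))
E
```

```text
knob [532.5 -66.8 233.5] [529.4 -66.5 233. ] [536.1 -64.7 233. ]
base lowest pt [494.7 -62.5   0. ]
exp upright [535.4 -61. ]
```

```bash
for k in 1; do python3 -m handwheel '[[[0.0004,-0.002,0,0,5],[0.0004,-0.002,0,0,5],[0.0004,-0.002,0,0,5]]]'|grep -E 'ee_pos|contact'; done; python3 -m handwheel '[[[0.0004,-0.002,0,0,5],[0.0004,-0.002,0,0,5],[0.0004,-0.002,0,0,5]]]'|grep -E 'ee_pos|contact';python3 -m handwheel '[[[0.0004,-0.002,0,0,5],[0.0004,-0.002,0,0,5],[0.0004,-0.002,0,0,5]]]'|grep -E 'ee_pos|contact'
```

```text
ee_pos: [519.3, 15.8, 19.4]
contact_force: [-1.6, 9.7, 5.5]
ee_pos: [520.3, 10.0, 19.2]
contact_force: [-0.8, 7.7, 3.5]
ee_pos: [521.2, 4.1, 19.1]
contact_force: [-0.1, 4.6, 1.3]
```

```bash
python3 -m handwheel '[[[0.0005,-0.0025,0,0,5],[0.0005,-0.0025,0,0,5],[0.0005,-0.0025,0,0,5],[0.0005,-0.0025,0,0,5]]]'|grep -E 'ee_pos|contact'; python3 -m handwheel '[[[0.0005,-0.0025,0,0,5],[0.0005,-0.0025,0,0,5],[0.0005,-0.0025,0,0,5],[0.0005,-0.0025,0,0,5]]]'|grep -E 'ee_pos|contact';python3 -m handwheel '[[[0.0005,-0.0025,0,0,5],[0.0005,-0.0025,0,0,5],[0,0,0,0,5]]]'|grep -E 'ee_pos|contact'; python3 look.py
```

```text
ee_pos: [522.5, -6.0, 18.8]
contact_force: [-0.5, -1.1, 1.1]
ee_pos: [524.2, -13.0, 18.9]
contact_force: [-0.5, -0.4, 0.3]
ee_pos: [525.0, -17.0, 18.9]
contact_force: [0.4, 0.3, 0.3]
F [0.43 0.34 0.29] M [-0.08  0.06 -0.04] 0.0 24.025
tcp [525.   -17.04  18.94]
side 0.8 [ 545.11 -105.88] s,lat 93.09916521115228 3.446742513927545 dist 91.09666426025234
top 0.8 [ 548.8  -110.67] s,lat 98.51668428019182 6.125850138542019 dist 96.61178176472374
fit (np.float64(0.9017341040462428), np.float64(548.7990717260961), np.float64(-108.67009808550151)) s,lat 96.55468428019182 6.517850138542019 dist 94.67469991266388
```

```bash
python3 -m handwheel '[[[0.0004,-0.002,0,0,5],[0.0004,-0.002,0,0,5],[0.0004,-0.002,0,0,5],[0.0004,-0.002,0,0,5]]]'|grep -E 'ee_pos|contact'; python3 -m handwheel '[[[0.0003,-0.0015,0,0,5],[0.0003,-0.0015,0,0,5]]]'|grep -E 'ee_pos|contact';python3 -m handwheel '[[[0.0003,-0.0015,0,0,5],[0.0003,-0.0015,0,0,5]]]'|grep -E 'ee_pos|contact';python3 -m handwheel '[[[0.0003,-0.0015,0,0,5]]]'|grep -E 'ee_pos|contact'
```

```text
ee_pos: [526.3, -23.4, 18.9]
contact_force: [-0.2, 0.7, 0.2]
ee_pos: [526.7, -25.5, 18.9]
contact_force: [0.1, 1.8, 0.3]
ee_pos: [527.3, -28.0, 18.9]
contact_force: [-0.3, 1.3, -0.0]
ee_pos: [527.5, -29.3, 18.9]
contact_force: [-0.4, 0.4, 0.6]
```

```bash
python3 -m handwheel '[[[0.0003,-0.0015,0,0,5],[0.0003,-0.0015,0,0,5]]]'|grep -E 'ee_pos|contact'; python3 -m handwheel '[[[0.0003,-0.0015,0,0,5],[0.0003,-0.0015,0,0,5]]]'|grep -E 'ee_pos|contact';python3 -m handwheel '[[[0.0003,-0.0015,0,0,5]]]'|grep -E 'ee_pos|contact';python3 -m handwheel '[[[0.0002,-0.001,0,0,5]]]'|grep -E 'ee_pos|contact'
```

```text
ee_pos: [527.9, -31.7, 18.9]
contact_force: [0.1, 0.6, 0.4]
ee_pos: [528.4, -33.7, 19.0]
contact_force: [-0.7, 2.7, 1.4]
ee_pos: [528.6, -34.3, 19.0]
contact_force: [-1.4, 5.0, 2.6]
ee_pos: [528.8, -35.0, 19.0]
contact_force: [-1.1, 5.0, 2.1]
```

```bash
for k in 1; do python3 -m handwheel '[[[0.0002,-0.001,0,0,5],[0.0002,-0.001,0,0,5]]]'|grep -E 'ee_pos|contact'; done; python3 -m handwheel '[[[0.0002,-0.001,0,0,5]]]'|grep -E 'ee_pos|contact';python3 -m handwheel '[[[0.0002,-0.001,0,0,5]]]'|grep -E 'ee_pos|contact'
```

```text
ee_pos: [529.2, -36.1, 19.1]
contact_force: [-1.6, 6.4, 3.4]
ee_pos: [529.4, -36.5, 19.1]
contact_force: [-0.1, 7.3, 3.9]
ee_pos: [529.6, -37.0, 19.2]
contact_force: [-2.5, 8.2, 4.9]
```

```bash
python3 -m handwheel '[[[0.0002,-0.001,0,0,5],[0.0002,-0.001,0,0,5],[0,0,0,0,5]]]'|grep -E 'ee_pos|contact';  python3 -m handwheel '[[[0.0002,-0.001,0,0,5],[0.0002,-0.001,0,0,5],[0,0,0,0,5]]]'|grep -E 'ee_pos|contact'; python3 look.py
```

```text
ee_pos: [530.0, -38.0, 19.3]
contact_force: [-2.0, 8.3, 3.6]
ee_pos: [530.4, -38.9, 19.4]
contact_force: [-2.8, 10.6, 4.5]
F [-2.83 10.57  4.47] M [0.92 0.23 0.07] 3.2764682918787003 27.45
tcp [530.38 -38.87  19.37]
side 0.56 [ 546.73 -118.48] s,lat 105.76932384012251 2.5675465708627225 dist 81.27063080718757
top 0.56 [ 560.85 -116.91] s,lat 106.99985159023962 16.723132071996364 dist 83.77841313304846
fit (np.float64(0.8210862619808307), np.float64(550.8483438111741), np.float64(-122.91016942227267)) s,lat 110.92585159023962 5.737132071996363 dist 86.49898546762729
```

```bash
python3 -m handwheel '[[[0.0002,-0.001,0,0,5],[0.0002,-0.001,0,0,5]]]'|grep -E 'ee_pos|contact';  python3 -m handwheel '[[[0.0002,-0.001,0,0,5],[0.0002,-0.001,0,0,5]]]'|grep -E 'ee_pos|contact'; python3 -m handwheel '[[[0.0001,-0.0007,0,0,5],[0.0001,-0.0007,0,0,5]]]'|grep -E 'ee_pos|contact'
```

```text
ee_pos: [530.7, -39.4, 19.5]
contact_force: [-3.3, 14.7, 8.3]
ee_pos: [530.8, -39.5, 19.7]
contact_force: [-4.8, 18.0, 10.8]
ee_pos: [531.0, -39.6, 19.8]
contact_force: [-4.4, 21.0, 11.8]
```

The push has reached about 18–21 N, so the jar is firmly home. I'll stop and back off.

```bash
python3 -m handwheel '[[[-0.0005,0.0025,0,0,5],[-0.0005,0.0025,0,0,5],[-0.001,0.005,0,0,5],[0,0,0,0,5]]]'|grep -E 'ee_pos|contact';  python3 -m handwheel '[[[-0.002,0.01,0,0,5],[-0.006,0.03,0,0,5],[-0.01,0.05,0,0,5],[-0.01,0.05,0,0,5],[0,0,0,0,5]]]'|grep -E 'ee_pos|contact|time'; python3 look.py; python3 - <<'E'
from h import *
a=save("side","s5");b=save("top","t5")
A=cv2.resize(a[90:250,190:310,::-1],(400,533),interpolation=cv2.INTER_CUBIC);B=cv2.resize(b[140:260,230:320,::-1],(400,533),interpolation=cv2.INTER_CUBIC)
cv2.imwrite("pics/c5.png",np.hstack([A,B]))
E
```

```text
ee_pos: [529.3, -37.7, 19.0]
contact_force: [-1.3, 6.7, 2.0]
time_s: 29.62
ee_pos: [506.3, 76.2, 18.7]
contact_force: [-0.3, -0.3, 0.2]
F [-0.28 -0.34  0.24] M [-0.15  0.03 -0.  ] 0.0 29.625
tcp [506.26  76.16  18.71]
side 0.71 [ 705.25 -294.16] s,lat 309.1829392772726 123.64266344867812 dist 420.39350172676325
top 0.96 [ 547.7  -123.35] s,lat 110.74537800573911 2.566393504508298 dist 203.77105477965122
fit (np.float64(0.9171483622350675), np.float64(551.704918895066), np.float64(-119.35424454873208)) s,lat 107.60537800573913 7.274393504508297 dist 200.72389533049764
```

View pics/c5.png

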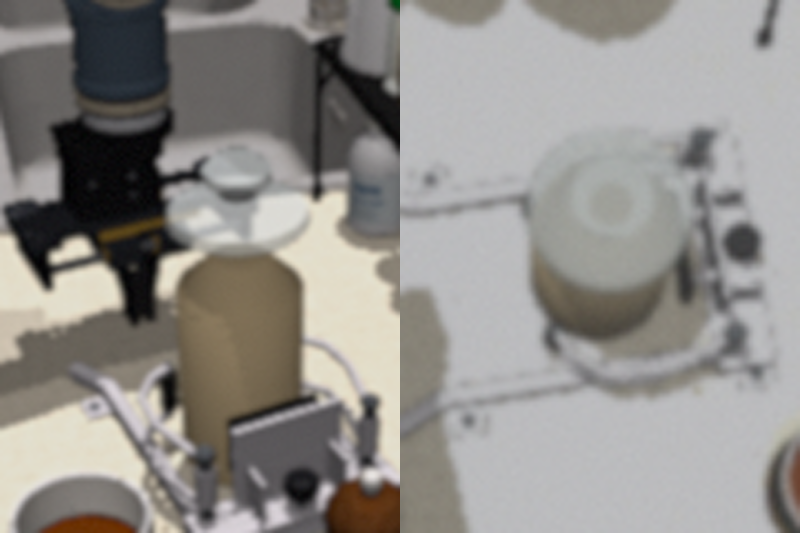

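The jar stands upright in the clip. Both rollers (top crop (527,205) and (553,340)) are behind it, the pad is in front of it, and the arm is clear. Handing in now.

```bash
python3 -c "
from workcell import ctrl
print(ctrl.close_job())"
```

```text
the job is handed in; nothing more can be done
None
```

The jar is upright in the stand, clipped between the rollers and pad, and the job is handed in, but the wrist sensor peaked at about 21 N forward (24.5 N total) in the last push, so it may have broken the 22 N limit; no verdict came back.

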